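Unlock the control box hatch, put its key away and open it

TASK

Open up the control box: with the key that stands in its latch, give the latch a quarter turn anticlockwise (seen from above), then lift the key off and stand it in its own slot, the oblong pocket of the wooden key holder (not the holder with the round hole). Then swing the hatch up by its pull bar until it stands about upright by itself. Do not force the hatch while it is latched, and do not shift or knock over the glass jar or the bisque cup.

Things in the scene. Friction and masses are not known exactly. Their poses are not given: they have to be found in the camera images.
- control_box: grey metal control box, fixed, 160 (x) x 200 (y) x 74 mm; origin at the centre of its underside; x points from its front (pull bar side) to its back (hinge side), z up. On top an aluminium hatch plate 150 x 200 x 4 mm, hinged along the back, its top at z = 78 mm. Two black nuts stick out 16 mm from its -y side
- hatch_hinge (a point): middle of the hatch's hinge line, fixed in the hatch: 70 mm behind the box centre, 74 mm above the table; the hinge runs along the box's y axis
- hatch (a joint): angle of the hatch: 0 shut, grows as the front edge swings up and back, 1.57 upright, stop at 1.8. Its stiff hinge keeps it at whatever angle it is left; about 4 N at the pull bar move it. While the latch is locked the cam holds it shut; the cam is clear once the latch is past about 1.2
- pull_bar (a point): middle of the pull bar, a round steel bar 9 mm thick, 80 mm long, parallel to the hinge and 187 mm from it, in the hatch's plane, 37 mm ahead of the box front with free space between and below; 76 mm above the table when shut. Turns with the hatch. Pinched from above the bar can turn between the fingers, so a hand may point down through the whole swing
- latch (a joint): angle of the quarter-turn cam latch in the hatch: 0 locked, grows anticlockwise seen from above the shut hatch, 1.571 fully open (stop at both ends). Friction about 0.05 N m; stays where it is left
- latch_seat (a point): centre of the top face of the latch's round steel disc (40 mm across), 84 mm above the table with the hatch shut, 45 mm ahead of the box centre; the key stands on this face. A tongue 20 x 7 mm and 11 mm high rises from it into the key, long side along the box's x when locked
- key: dark steel key, loose, 60 g, 54 mm tall; origin at the centre of its underside, z up, x along its long side. Foot 32 (x) x 19 (y) x 18 mm high, slotted below for the tongue (15 mm deep, about 0.08 rad play), a neck 22 x 10 mm, then a flat wing 48 (x) x 10 (y) mm from 30 to 54 mm up, to grip across its 10 mm. It starts upright on the latch, x along the box's x
- key_holder: wooden block 70 (x) x 80 (y) x 22 mm, fixed, origin at the centre of its underside, with an oblong pocket and in front of the pocket (-x) a paper label with a dark key outline
- key_slot (a point): centre of the floor of the key holder's oblong pocket, 8 mm above the table; axes as the holder's. The pocket is 27 mm (x) x 40 mm (y), 14 mm deep: the key's foot stands in it with its long side along the pocket's y, either way round, 4 mm play all round
- round_holder: a second wooden block of the same size, fixed, with a round hole 26 mm across and a round dot on its label; not for the key (its foot does not fit). The two holders may be in either place
- glass_jar: bystander: clear glass jar, 81 mm across, 91 mm tall, loose; origin at the centre of its underside
- bisque_cup: bystander: off-white bisque cup, 67 mm across, 64 mm tall, loose; origin at the centre of its underside
There are look-alikes about, which are no part of the job. Of the things shaped like the key, the steel one is meant.

How it is judged:
On the way, in this order (a step that is already met when the one before it is completed fails the run):
1. the latch is turned open (past 1.25 rad) with the key seated on it (value of joint latch above 1.25 rad and distance between key and latch_seat below 0.008 m), for 0.1 s.
2. the key stands released in the oblong pocket of the key holder, the hatch not yet swung open (below 0.5 rad) (horizontal distance between key and key_slot below 0.009 m and z of key in the frame of key_slot below 0.004 m and angle between key's own z axis and vertical below 0.15 rad and contact force between the fingers and key below 0.1 N and value of joint hatch below 0.5 rad), for 0.2 s.
3. the hatch is swung open past 1.25 rad (value of joint hatch above 1.25 rad), for 0.1 s.
At the end, for the whole second after the job is handed in: The hatch stands open by itself at more than 1.25 rad (72 degrees), the latch is still turned open (past 1.2 rad), and the key stands at rest and upright (within 0.15 rad) on the floor of the key holder's oblong pocket (within 9 mm of its centre, not more than 4 mm above its floor) (value of joint hatch above 1.25 rad and value of joint latch above 1.2 rad and horizontal distance between key and key_slot below 0.009 m and z of key in the frame of key_slot below 0.004 m and angle between key's own z axis and vertical below 0.15 rad and linear speed of key below 0.02 m/s); the robot touches nothing.
It fails at once if the hatch is forced up while latched (value of joint hatch above 0.06 rad and value of joint latch below 1 rad).
It fails at once if the glass jar is shifted over 3 cm or tipped (distance of glass_jar from where it was at the start of the episode above 0.03 m or angle between glass_jar's own z axis and vertical above 0.5 rad).
It fails at once if the bisque cup is shifted over 3 cm or tipped (distance of bisque_cup from where it was at the start of the episode above 0.03 m or angle between bisque_cup's own z axis and vertical above 0.5 rad).
It also fails if it takes over 64 s, if anything falls off the work surface, if the arm or the gripper's body presses on something with over 40 N, if the wrist force passes 120 N, or if a joint passes its speed limit or range.

ROBOT

A 6-joint arm with a two-finger parallel gripper is mounted at the origin on a cart in front of the work surface, level with it; the furniture and walls round the work are solid. World frame = base frame: x ahead of the robot, y to its left, z up, the work surface at z = 0. Lengths are in m, angles in rad, forces in N, time in s.
With the tool pointing down it reaches from about 0.3 to 0.875 m from the base axis. Payload 6.4 kg.
Tool frame: the origin (TCP) lies at the very end of the fingers, on their centre line; the grasp point (between the pads) lies ctrl.pinch_z behind it (ctrl.pinch_z is the distance from the TCP to the grasp point, in m); y points along the fingers, z is the direction in which the jaws open and shut, and the axes are right-handed (so a half turn about y gives the same grasp; the last joint's range is limited). The gripper opens to 85 mm and grips with 20 to 120 N. Pads are 22 mm wide; open, the fingers measure 114 mm over their backs; the gripper's body (76 mm by 85 mm) begins 54 mm behind the grasp point. The pads swing forward as they close: fully open they stand 13 mm farther back than shut.
Start: joints at [1.092, 0.181, 1.607, -0, 1.354, -0.206], TCP at [0.155, 0.554, 0.231] pointing down, gripper open.
Joint ranges: [-2.99, 2.99], [-0.89, 2.07], [0.3, 2.58], [-1.14, 4.28], [0, 2.63], [-3.12, 3.12]. Speed limits (rad/s): [2.57, 2.57, 3.01, 3.14, 3.14, 3.14].

INTERFACE

Orientations are given as a unit quaternion [w, x, y, z].
In Python, from bench import ctrl gives the robot as it stands.
- The arm moves only by the shell command python3 -m pendant 'ROWS'. ROWS is JSON, one flat list of numbers, 7 for each row, row after row: the shift along the world's x, y, z in m, then the turn, a rotation vector about the world's x, y, z in degrees, then the finger opening in m, from 0 to 0.0854. In form: [tx, ty, tz, rx, ry, rz, hand, tx, ty, tz, rx, ry, rz, hand, ...]. A call has 1 to 12 rows; each row shifts and turns the commanded pose from where the row before left it; what a row does not reach is not made up. A row lasts 1/8 s, in which the tool goes at most 62.5 mm and 10.7 degrees, less where a joint would pass 70% of its speed; a pose out of reach is approached as far as the arm can. A call with a gripper value outside its range is refused whole. The fingers move at their own pace and stop on an object; the grip force is fixed at half the most. Time passes only in rows, so rows that do not move let the fingers close. It gives the time, the measured TCP pose, the force and the opening at its end, in the units of the state.
- ctrl.get_obs(): the state, without advancing time (a new reading comes with each control period).
- ctrl.camera(name): name is "scene" or "top" or "wrist"; returns the picture (384x512x3 uint8, red, green, blue); there is no depth.
- ctrl.camera_info(name): a dict with "fx", "fy", "cx", "cy" (pixels), "origin" and "rotation" of the camera in the world; the wrist camera has in their place "tool_from_camera" (4x4, takes a point from camera to tool coordinates, whose origin is the TCP and whose axes are the tool frame's). Camera axes: x right, y down, z forward; pixel columns grow to the right and rows downward; lengths in m; the calibration is good to about 2 mm. The wrist camera is an equidistant fisheye: a pixel r from the principal point sees the ray r / f radians off the axis. A picture is of the moment at which its call begins: read the wrist's pose just before it. camera_info takes no time and is no camera call.
- ctrl.hand_in(): hands the job in, once; it reports no verdict.
Trained networks look in the newest picture that a camera, given by its name, has taken for a name from the list of things; names that differ only in an ending like _2 or _b are one class to them, and where a whole thing is asked for, a point or a joint stands for the part that bears it (a point fixed in the world has none). Each returns a list of dicts, best first, with "score" (0 to 1); they miss things now and then, are a little off and sometimes report something else, mostly with a low value. They report only what shows in the picture. A call takes as long as a camera call. They do not tell look-alikes from the thing itself.
- ctrl.silhouettes(target, camera): "mask" (384x512 bool, what is visible of it) and "bbox" ([left, top, right, bottom] in pixels, round what is visible of it).
The state is a dict: "time_s": time; "q": joint angles; "dq": joint speeds; "joint_efforts": joint torques, N m; "eef_pos": TCP position; "eef_rot": TCP orientation; "wrist_force": force on the tool from outside, world axes, zero at the start; "torque": the same for the moment, N m; "opening": opening from 0.0 (shut) to 1.0 (fully open).
Only numpy, scipy, OpenCV 4.12 (cv2) and the standard library are available. Lean on these libraries where they do the work, as an engineer would, in place of code of your own. Each camera call takes 0.05 s, during which the arm holds its last target.

## Working session

There is one attempt and no reset: what is moved stays moved. The work goes in short steps, Python scripts to look and compute and a shell command to move; the robot and the scene stay as the last step left them, time stands still between calls to the robot, and variables do not carry over. Pictures are saved under pics/ and viewed, and the job is handed in when it is done.

```bash
ls; mkdir -p pics
python3 - <<'E'
from bench import ctrl
import cv2
print(ctrl.get_obs(), ctrl.pinch_z)
for n in ("scene","top","wrist"):
    im=ctrl.camera(n); cv2.imwrite(f"pics/{n}0.png",im[:,:,::-1]); print(n,ctrl.camera_info(n))
E
```

```text
pics
{'time_s': 0.0, 'q': array([ 1.09170328e+00,  1.81561971e-01,  1.60802848e+00,  9.87596972e-07,
        1.35381237e+00, -2.06302223e-01]), 'dq': array([-0.00064793, -0.00114023,  0.00075822, -0.00155126,  0.00052826,
       -0.00095339]), 'joint_efforts': array([ 4.23356068e-04, -4.44883847e+01, -3.51329255e+01, -4.51945459e-05,
        9.32580500e-03, -4.76407266e-06]), 'eef_pos': array([0.15463294, 0.5532272 , 0.2303625 ]), 'eef_rot': array([-0.69993661,  0.70114193, -0.09636277,  0.09593201]), 'wrist_force': array([-0.10969298,  0.95219971, -0.25562888]), 'torque': array([ 0.05429019, -0.01108838, -0.00782553]), 'opening': 1.0037800929044547} 0.0187
scene {'fx': 442.32561664478646, 'fy': 442.32561664478646, 'cx': 254.89811287918764, 'cy': 190.665027432538, 'origin': array([-0.13235917, -0.84916187,  0.67390332]), 'rotation': array([-0.49566167,  0.80746011, -0.27050378,  0.1707495 ])}
top {'fx': 459.0830002259345, 'fy': 459.0830002259345, 'cx': 264.6517803538026, 'cy': 195.65309934894083, 'origin': array([0.43905247, 0.04809299, 1.48686039]), 'rotation': array([ 0.0366602 , -0.70381904,  0.70846881, -0.03696947])}
wrist {'fx': 297.3186396354542, 'fy': 297.3186396354542, 'cx': 256.3087107355299, 'cy': 191.72630670546508, 'tool_from_camera': array([[ 3.70498257e-04,  9.52926959e-01,  3.03199725e-01,
        -7.74218585e-02],
       [-1.25823488e-03, -3.03199062e-01,  9.52926412e-01,
        -1.41652870e-01],
       [ 9.99999140e-01, -7.34554044e-04,  1.08667121e-03,
        -2.89148573e-04],
       [ 0.00000000e+00,  0.00000000e+00,  0.00000000e+00,
         1.00000000e+00]])}
```

View pics/scene0.png

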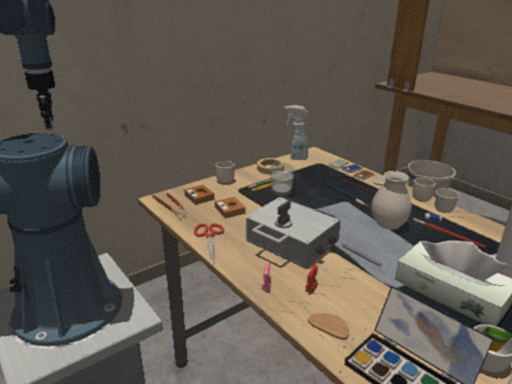

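View pics/top0.png

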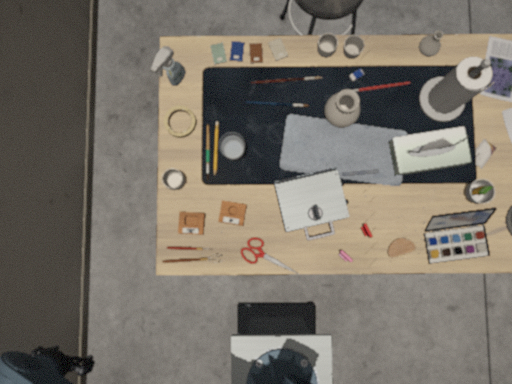

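View pics/wrist0.png

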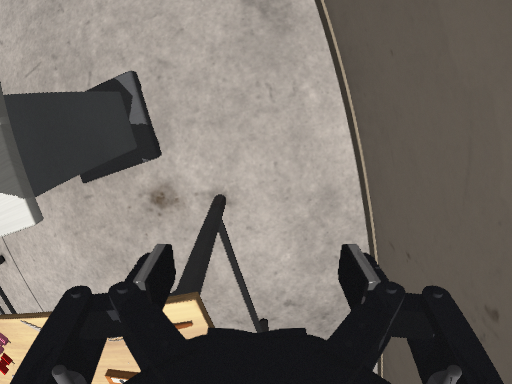

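The top view shows the box at (312,200) with a dark key at (316,213). The holders are at (192,222) and (233,213), the jar at (232,146) and the cup at (174,180). The red and pink items at (367,230) and (345,255) look like the look-alikes. Next: crops and silhouettes.

```bash
cat > h.py <<'E'
from bench import ctrl
import numpy as np, cv2
from scipy.spatial.transform import Rotation as R
def rot(q): return R.from_quat(np.r_[q[1:],q[0]])
def cam(n):
    i=ctrl.camera_info(n); K=np.array([[i['fx'],0,i['cx']],[0,i['fy'],i['cy']],[0,0,1]])
    return K,np.array(i['origin']),rot(i['rotation']).as_matrix()
def proj(n,P):
    K,o,M=cam(n); c=(np.atleast_2d(P)-o)@M; u=c@K.T; return u[:,:2]/u[:,2:]
def back(n,uv,z):
    K,o,M=cam(n); uv=np.atleast_2d(uv); d=np.c_[uv,np.ones(len(uv))]@np.linalg.inv(K).T@M.T
    return o+d*((z-o[2])/d[:,2])[:,None]
E
python3 - <<'E'
from h import *
ims={n:ctrl.camera(n) for n in("top","scene")}
for n,(x,y,w,h) in {"top":(150,120,250,160),"scene":(140,140,200,160)}.items():
    c=cv2.resize(ims[n][y:y+h,x:x+w],None,fx=3.2 if n=="top" else 3.7,fy=3.2 if n=="top" else 3.7,interpolation=cv2.INTER_CUBIC)
    cv2.imwrite(f"pics/c_{n}.png",c[:,:,::-1])
out={}
for n in("top","scene"):
  for t in("control_box","key","key_holder","round_holder","glass_jar","bisque_cup","latch_seat","pull_bar"):
    for d in ctrl.silhouettes(t,n):
        m=d["mask"]; ys,xs=np.nonzero(m)
        print(n,t,round(d["score"],2),d["bbox"],xs.mean().round(1),ys.mean().round(1),len(xs))
        out.setdefault(n+"/"+t,[]).append(m)
np.savez("masks.npz",**{k:np.array(v) for k,v in out.items()})
E
```

```text
top control_box 0.59 [273.1, 166.8, 351.6, 239.5] 310.9 199.6 3338
top control_box 0.49 [310.7, 207.7, 323.5, 215.8] 316.5 211.5 26
top control_box 0.39 [272.8, 170.8, 350.4, 238.7] 311.5 200.7 3115
top key 0.51 [311.9, 206.2, 320.4, 218.8] 315.3 211.6 85
top key_holder 0.71 [177.3, 215.2, 205.1, 232.9] 190.8 222.8 495
top key_holder 0.38 [162.3, 168.6, 185.5, 188.3] 172.7 179.1 387
top round_holder 0.92 [220.0, 199.3, 245.8, 225.6] 231.9 212.8 553
top glass_jar 0.9 [218.7, 133.9, 242.8, 157.8] 231.7 145.4 579
top bisque_cup 0.81 [161.2, 169.2, 183.2, 192.1] 172.5 178.9 358
top latch_seat 0.17 [276.8, 167.6, 349.3, 243.8] 311.7 201.5 3267
top pull_bar 0.67 [279.2, 171.3, 347.9, 241.3] 311.9 201.1 3207
scene control_box 0.74 [245.1, 198.5, 338.8, 268.3] 292.7 231.2 4187
scene key 0.81 [278.8, 201.5, 292.1, 225.6] 283.1 212.4 237
scene key 0.76 [305.5, 265.4, 319.3, 292.9] 311.0 279.5 256
scene key 0.47 [261.9, 263.2, 268.5, 289.7] 266.1 278.3 180
scene key_holder 0.62 [183.2, 184.1, 213.2, 202.2] 198.4 194.0 400
scene round_holder 0.74 [213.8, 195.0, 244.9, 214.8] 229.0 206.6 438
scene glass_jar 0.75 [269.3, 164.1, 293.2, 197.1] 281.1 178.3 703
scene bisque_cup 0.75 [214.7, 161.5, 233.8, 181.2] 224.2 171.2 376
scene bisque_cup 0.74 [248.9, 197.2, 340.7, 245.1] 291.9 221.3 2050
scene pull_bar 0.85 [249.2, 197.2, 341.3, 244.9] 291.4 221.6 2168
```

View pics/c_top.png

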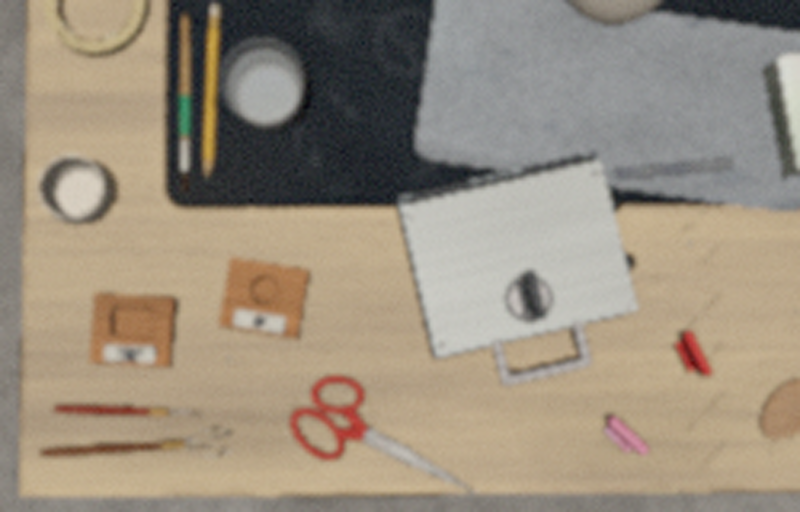

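View pics/c_scene.png

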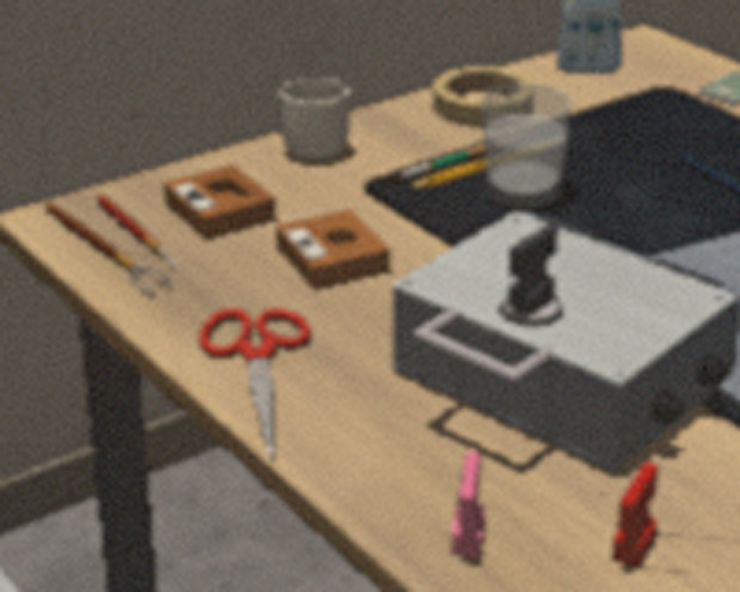

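Keys: the dark one standing on the latch (scene 283,212), a pink one (266,278) and a red one (311,280). The dark steel one on the latch is meant, and the crop confirms this. Holders: the left one (top 191,223) has the oblong pocket and the other has the round hole. Next I fit the poses.

```bash
cat > fit.py <<'E'
from h import *
from scipy.optimize import least_squares
def Tz(p,P): 
    c,s=np.cos(p[2]),np.sin(p[2]); P=np.array(P,float)
    return np.c_[p[0]+c*P[:,0]-s*P[:,1],p[1]+s*P[:,0]+c*P[:,1],P[:,2]]
def fit(obj,obs,x0):
    f=lambda p:np.concatenate([((proj(n,Tz(p,obj))-np.array(o))).ravel() for n,o in obs.items()])
    r=least_squares(f,x0,loss='soft_l1'); return r.x,f(r.x)
E
python3 - <<'E'
from fit import *
t=lambda L:np.array(L)/3.2+[150,120]-0.35
s=lambda L:np.array(L)/3.7+[140,140]-0.35
obj=[[.07,.1,.078],[.07,-.1,.078],[-.08,-.1,.078],[-.08,.1,.078]]
ot=t([(400,200),(600,158),(637,308),(435,357)]); os=s([(520,212),(735,297),(625,380),(395,290)])
for o in({'top':ot},{'scene':os},{'top':ot,'scene':os}):
    p,r=fit(obj,o,[.42,-.1,0.]); print(p.round(4),r.round(1))
print("seat",Tz(p,[[-.045,0,.084]]),"bar",Tz(p,[[-.117,0,.076]]),"hinge",Tz(p,[[.07,0,.074]]))
print("seat px",proj('top',Tz(p,[[-.045,0,.084],[-.045,0,.138]])),proj('scene',Tz(p,[[-.045,0,.084],[-.045,0,.138]])))
# holder top corners z=.022
obj=[[.035,.04,.022],[.035,-.04,.022],[-.035,-.04,.022],[-.035,.04,.022]]
ot=t([(94,294),(175,297),(171,366),(91,362)]); os=s([(238,167),(274,204),(206,222),(166,183)])
for o in({'top':ot},{'scene':os},{'top':ot,'scene':os}):
    p,r=fit(obj,o,[.4,.3,0.]); print(p.round(4),r.round(1))
print("slot",Tz(p,[[0,0,.008]]))
for n,uv in (("jar",(231.7,145.4)),("cup",(172.5,178.9))): print(n,back('top',uv,.04))
E
```

```text
[ 0.5786 -0.0964  0.2156] [-0.1  0.8  0.2 -0.1  0.2  0.1 -0.2 -0.8]
[ 0.5751 -0.1002  0.2264] [-0.6 -0.   1.6 -0.4 -0.   1.2 -0.4 -1.4]
[ 0.5778 -0.0971  0.2204] [-0.   1.2  0.2 -0.   0.4  0.2  0.2 -0.5 -0.3 -0.7  1.5 -1.  -0.4  0.3
 -0.3 -2.4]
seat [[ 0.53393793 -0.10690824  0.084     ]] bar [[ 0.46367966 -0.12264909  0.076     ]] hinge [[ 0.64615602 -0.08176661  0.074     ]]
seat px [[315.04097977 212.15009391]
 [317.04507552 210.89825978]] [[283.87375555 221.14163252]
 [284.65823322 202.91393256]]
[ 0.5071  0.2819 -0.0457] [ 0.2 -0.3 -0.1 -0.3 -0.   0.1 -0.1  0.4]
[ 0.5044  0.2756 -0.11  ] [-0.   0.1  0.9 -0.4 -0.8 -0.2  0.   0.5]
[ 0.5071  0.281  -0.0659] [ 0.8 -0.5  0.4  0.   0.1  0.4 -0.   0.2 -0.9 -0.7  0.9 -1.6 -0.2 -1.
 -0.4 -0. ]
slot [[0.50705537 0.28096914 0.008     ]]
jar [[0.75297876 0.15151611 0.04      ]]
cup [[0.64583183 0.3397245  0.04      ]]
```

Run:
```python
from h import *
o=ctrl.get_obs(); M=rot(o['eef_rot']).as_matrix(); print(M.round(3)); print(o['q'])
z=M[:,2]; print("jaw yaw deg",np.degrees(np.arctan2(z[1],z[0])), "toolx yaw", np.degrees(np.arctan2(M[1,0],M[0,0])))
```

```text
[[ 0.963 -0.     0.269]
 [-0.269 -0.     0.963]
 [-0.    -1.    -0.   ]]
[ 1.09168647e+00  1.80782914e-01  1.60699995e+00 -1.59560605e-06
  1.35381977e+00 -2.06306059e-01]
jaw yaw deg 74.36951359330078 toolx yaw -15.630486407000047
```

```bash
python3 -m pendant '[0.044,-0.034,0,0,0,-9.7,0.085,0.044,-0.034,0,0,0,-9.7,0.085,0.044,-0.034,0,0,0,-9.7,0.085,0.044,-0.034,0,0,0,-9.7,0.085,0.044,-0.034,0,0,0,-9.7,0.085,0.044,-0.034,0,0,0,-9.7,0.085,0.044,-0.034,0,0,0,-9.7,0.085,0.044,-0.034,-0.01,0,0,-9.7,0.085,0,0,0,0,0,0,0.085,0,0,0,0,0,0,0.085]'
cat >> h.py <<'E'
def wcam():
    o=ctrl.get_obs(); i=ctrl.camera_info('wrist'); T=np.array(i['tool_from_camera']); M=rot(o['eef_rot']).as_matrix()
    return dict(f=i['fx'],c=np.array([i['cx'],i['cy']]),R=M@T[:3,:3],o=M@T[:3,3]+o['eef_pos'])
def wproj(w,P):
    c=(np.atleast_2d(P)-w['o'])@w['R']; r=np.hypot(c[:,0],c[:,1]); th=np.arctan2(r,c[:,2])
    return w['c']+w['f']*(th/np.maximum(r,1e-9))[:,None]*c[:,:2]
def wback(w,uv,z):
    d=np.atleast_2d(uv)-w['c']; r=np.hypot(d[:,0],d[:,1]); th=r/w['f']
    v=np.c_[d/r[:,None]*np.sin(th)[:,None],np.cos(th)]@w['R'].T
    return w['o']+v*((z-w['o'][2])/v[:,2])[:,None]
E
python3 - <<'E'
from h import *
w=wcam(); np.save('w1.npy',w,allow_pickle=True); im=ctrl.camera('wrist'); cv2.imwrite('pics/w1.png',im[:,:,::-1])
print(ctrl.get_obs()['eef_pos'],ctrl.get_obs()['q'])
print(wproj(w,[[.507,.281,.008],[.507,.281,.022]]))
E
```

```text
time_s: 2.3
eef_pos: [0.5065, 0.2818, 0.221]
eef_rot: [0.486, -0.486, 0.514, -0.513]
wrist_force: [-0.6, -0.1, -0.9]
opening: 0.994
[0.50617992 0.28235761 0.22130551] [3.03941577e-01 1.99983756e-01 1.60521620e+00 4.00598654e-04
 1.33682445e+00 3.58629713e-01]
[[256.70292259 165.01251529]
 [256.72392009 167.56375271]]
```

View pics/w1.png

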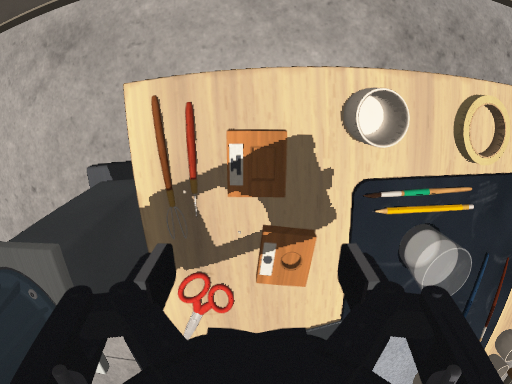

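The wrist view shows the key holder (key label) around (257,163) with its pocket near (263,163). The round holder is at (286,257), the cup at (376,117) and the jar at (437,262).

Run:
```python
import cv2
im=cv2.imread('pics/w1.png')[120:210,215:305]
im=cv2.convertScaleAbs(im,alpha=1.6,beta=20)
cv2.imwrite('pics/w1c.png',cv2.resize(im,None,fx=6.5,fy=6.5,interpolation=cv2.INTER_CUBIC))
```

```text
(no output)
```

View pics/w1c.png

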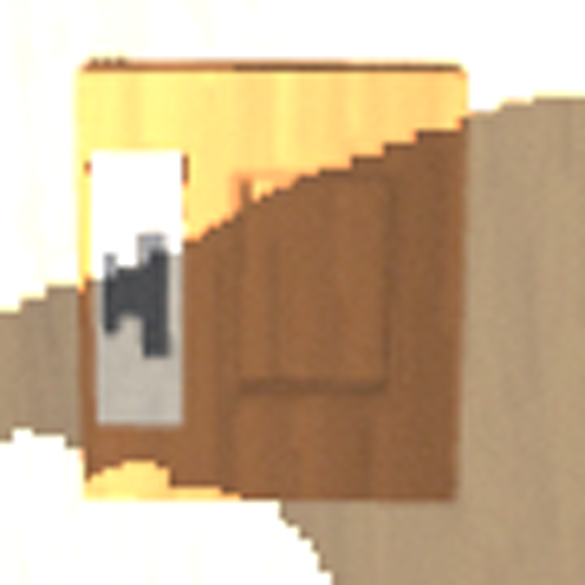

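Run:
```python
from h import *
w=np.load('w1.npy',allow_pickle=True).item()
t=lambda L:np.array(L)/6.5+[215,120]-0.42
B=wback(w,t([(465,67),(458,498),(84,500),(80,65)]),.022)
P=wback(w,t([(388,175),(388,384),(239,386),(238,170)]),.022)
for Q in(B,P):
    print(Q.round(4),Q.mean(0).round(4)); print([np.linalg.norm(Q[i]-Q[i-1]).round(4) for i in range(4)], np.degrees([np.arctan2(*(Q[0]-Q[3])[1::-1]),np.arctan2(*(Q[1]-Q[2])[1::-1])]))
M=rot(ctrl.get_obs()['eef_rot']).as_matrix(); print('jaw',np.degrees(np.arctan2(M[1,2],M[0,2])))
# check projection of cup, box from top masks etc
print(wproj(w,[[.6458,.3397,.03],[.753,.1515,.04]]))
```

```text
[[0.5432 0.3237 0.022 ]
 [0.5393 0.2437 0.022 ]
 [0.4697 0.2472 0.022 ]
 [0.4754 0.3278 0.022 ]] [0.5069 0.2856 0.022 ]
[np.float64(0.0679), np.float64(0.08), np.float64(0.0697), np.float64(0.0808)] [-3.51738107 -2.9048655 ]
[[0.5287 0.3049 0.022 ]
 [0.5271 0.2664 0.022 ]
 [0.4999 0.2675 0.022 ]
 [0.5021 0.3073 0.022 ]] [0.5144 0.2865 0.022 ]
[np.float64(0.0267), np.float64(0.0386), np.float64(0.0272), np.float64(0.0398)] [-5.03321088 -2.39222249]
jaw -3.138722295715223
[[372.79620642 115.10969264]
 [433.97240878 252.82669429]]
```

```bash
python3 -m pendant '[0.0035,-0.0486,0,0,0,-9.3,0.085,0.0035,-0.0486,0,0,0,-9.3,0.085,0.0035,-0.0486,0,0,0,-9.3,0.085,0.0035,-0.0486,0,0,0,-9.3,0.085,0.0035,-0.0486,0,0,0,-9.3,0.085,0.0035,-0.0486,0,0,0,-9.3,0.085,0.0035,-0.0486,0,0,0,-9.3,0.085,0.0035,-0.0486,0.01,0,0,-9.3,0.085,0,0,0,0,0,0,0.085,0,0,0,0,0,0,0.085]'
python3 - <<'E'
from h import *
w=wcam(); np.save('w2.npy',w,allow_pickle=True); im=ctrl.camera('wrist'); cv2.imwrite('pics/w2.png',cv2.resize(im[:,:,::-1],(768,576),interpolation=cv2.INTER_CUBIC))
o=ctrl.get_obs();M=rot(o['eef_rot']).as_matrix(); print('jaw',np.degrees(np.arctan2(M[1,2],M[0,2])),o['eef_pos'],o['q'])
print(wproj(w,[[.5339,-.1069,.084],[.5339,-.1069,.138]])*1.5)
E
```

```text
time_s: 3.6
eef_pos: [0.5348, -0.1056, 0.2314]
eef_rot: [0.077, -0.077, 0.703, -0.703]
wrist_force: [-0.1, 0.1, 0.6]
opening: 0.991
jaw -77.44217788177464 [ 0.53469612 -0.1052356   0.2312167 ] [-4.12487333e-01  1.14176111e-01  1.68265082e+00  4.65904441e-04
  1.34519769e+00  9.39029310e-01]
[[386.18330533 269.29991499]
 [386.44417336 294.66511345]]
```

View pics/w2.png

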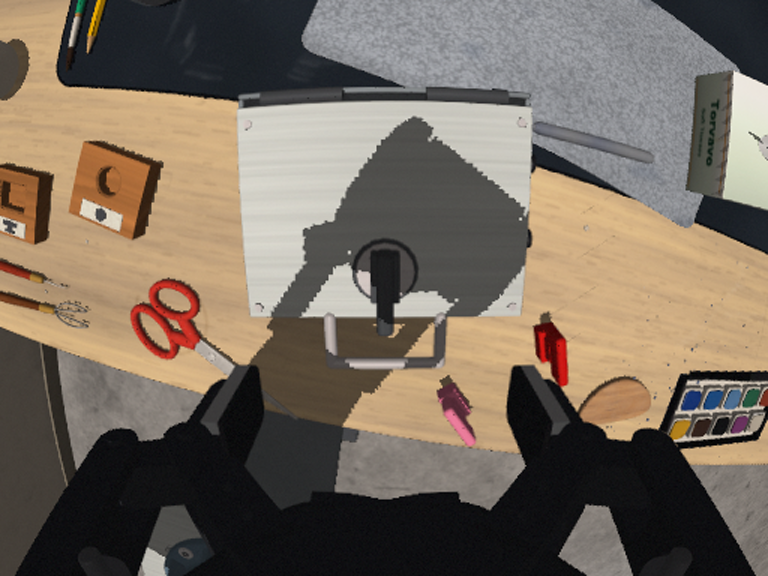

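Run:
```python
from h import *
w=np.load('w2.npy',allow_pickle=True).item()
Q=wback(w,(np.array([(250,317),(522,317),(238,107),(532,107)])+.5)/1.5-.5,.078)
print(Q.round(4),np.degrees(np.arctan2(*(Q[0]-Q[1])[:2]))); print(np.linalg.norm(Q[0]-Q[1]),np.linalg.norm(Q[2]-Q[3]))
print('disc',wback(w,(np.array([(384.5,270)])+.5)/1.5-.5,.084))
print('bar',wback(w,(np.array([(331,363),(442,365)])+.5)/1.5-.5,.0805))
im=cv2.imread('pics/w2.png')[220:390,300:480]; cv2.imwrite('pics/w2c.png',cv2.resize(im,None,fx=3.4,fy=3.4,interpolation=cv2.INTER_CUBIC))
```

```text
[[ 0.476  -0.0175  0.078 ]
 [ 0.5192 -0.212   0.078 ]
 [ 0.622   0.0146  0.078 ]
 [ 0.6647 -0.1778  0.078 ]] -12.521240735469004
0.19927072639438242 0.1970588938206859
disc [[ 0.53331287 -0.10570093  0.084     ]]
bar [[ 0.4546846  -0.082707    0.0805    ]
 [ 0.47080587 -0.16309559  0.0805    ]]
```

View pics/w2c.png

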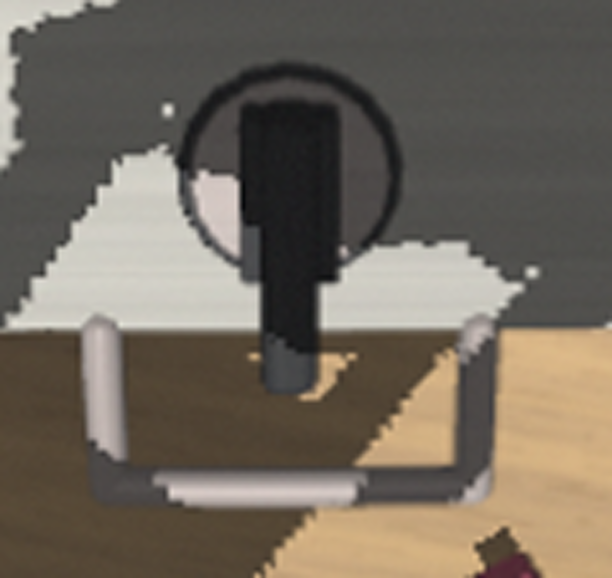

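```bash
python3 -m pendant '[-0.001,-0.001,-0.04,0,0,0,0.085,0,0,-0.04,0,0,0,0.085,0,0,-0.028,0,0,0,0.085,0,0,-0.015,0,0,0,0.085,0,0,0,0,0,0,0.04,0,0,0,0,0,0,0.03]'
python3 - <<'E'
from h import *
w=wcam();im=ctrl.camera('wrist'); cv2.imwrite('pics/w3.png',cv2.resize(im[:,:,::-1],(768,576),interpolation=cv2.INTER_CUBIC))
o=ctrl.get_obs();M=rot(o['eef_rot']).as_matrix(); print('jaw',np.degrees(np.arctan2(M[1,2],M[0,2])),o['eef_pos'],o['opening'],o['wrist_force'])
E
```

```text
time_s: 4.4
eef_pos: [0.5349, -0.108, 0.1096]
eef_rot: [-0.077, 0.076, -0.703, 0.703]
wrist_force: [-0.8, 0.5, -0.0]
opening: 0.595
jaw -77.59698050420728 [ 0.53497795 -0.10819358  0.10978313] 0.5112902406432932 [-0.08388846 -0.22091851  0.34629375]
```

View pics/w3.png

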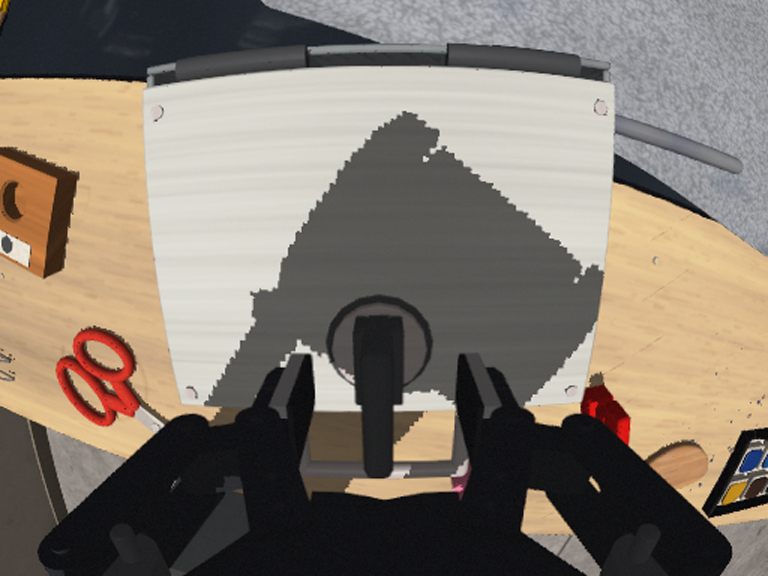

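```bash
python3 -m pendant '[-0.0005,0.002,0,0,0,0,0.03,0,0,0,0,0,0,0.02,0,0,0,0,0,0,0,0,0,0,0,0,0,0,0,0,0,0,0,0,0,0,0,0,0,0,0,0]'
python3 - <<'E'
from h import *
w=wcam();im=ctrl.camera('wrist'); cv2.imwrite('pics/w4.png',cv2.resize(im[:,:,::-1],(768,576),interpolation=cv2.INTER_CUBIC))
o=ctrl.get_obs();M=rot(o['eef_rot']).as_matrix(); print('jaw',np.degrees(np.arctan2(M[1,2],M[0,2])),o['eef_pos'],o['opening'],o['wrist_force'],o['torque'],o['q'])
E
```

```text
time_s: 5.2
eef_pos: [0.5336, -0.1062, 0.1087]
eef_rot: [-0.076, 0.076, -0.703, 0.703]
wrist_force: [-2.1, 1.6, 5.8]
opening: 0.107
jaw -77.62868465992013 [ 0.53363505 -0.10615989  0.10873393] 0.10181692688517467 [-1.70868203  0.16933052  5.9659864 ] [0.12077428 0.242502   0.02257558] [-4.14607832e-01  2.56794941e-01  1.78485406e+00 -2.39099665e-06
  1.09942363e+00  9.40269330e-01]
```

View pics/w4.png

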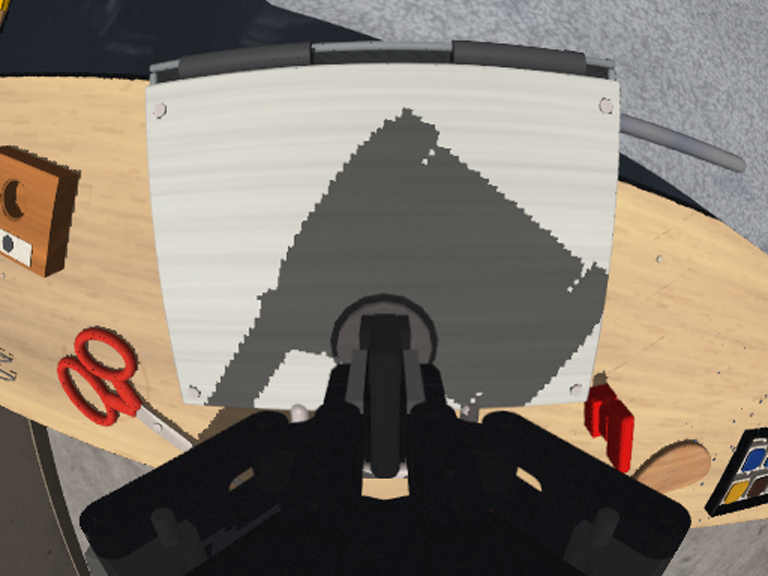

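```bash
python3 -m pendant '[0,0,0,0,0,6,0,0,0,0,0,0,9,0,0,0,0,0,0,9,0]'; python3 -m pendant '[0,0,0,0,0,9,0,0,0,0,0,0,9,0,0,0,0,0,0,9,0,0,0,0,0,0,9,0,0,0,0,0,0,9,0,0,0,0,0,0,9,0,0,0,0,0,0,9,0,0,0,0,0,0,4,0,0,0,0,0,0,0,0,0,0,0,0,0,0,0]'
python3 - <<'E'
from h import *
w=wcam();im=ctrl.camera('wrist'); cv2.imwrite('pics/w5.png',cv2.resize(im[:,:,::-1],(768,576),interpolation=cv2.INTER_CUBIC))
o=ctrl.get_obs();M=rot(o['eef_rot']).as_matrix(); print('jaw',np.degrees(np.arctan2(M[1,2],M[0,2])),o['eef_pos'],o['opening'],o['wrist_force'],o['torque'],o['q'])
im=ctrl.camera('scene');cv2.imwrite('pics/s5.png',cv2.resize(im[190:270,230:350,::-1],None,fx=6,fy=6,interpolation=cv2.INTER_CUBIC))
E
```

```text
time_s: 5.62
eef_pos: [0.5335, -0.1054, 0.1087]
eef_rot: [0.223, -0.222, 0.672, -0.671]
wrist_force: [-2.0, 4.0, 7.4]
opening: 0.111
time_s: 6.88
eef_pos: [0.5316, -0.1042, 0.1087]
eef_rot: [-0.555, 0.555, -0.44, 0.436]
wrist_force: [-9.9, 7.1, 15.3]
opening: 0.106
jaw 13.396770478278441 [ 0.53156056 -0.10416859  0.10865009] 0.10447083797252414 [-9.42874246  6.42092551 14.94208281] [ 1.33038432  1.79477388 -0.05405796] [-4.13480599e-01  2.55645201e-01  1.78651981e+00  1.37036856e-03
  1.10492915e+00 -6.47909450e-01]
```

View pics/w5.png

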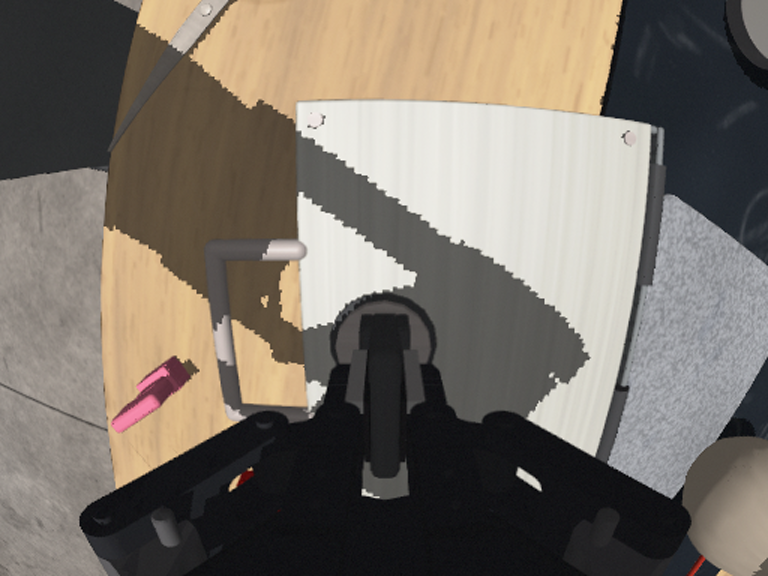

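View pics/s5.png

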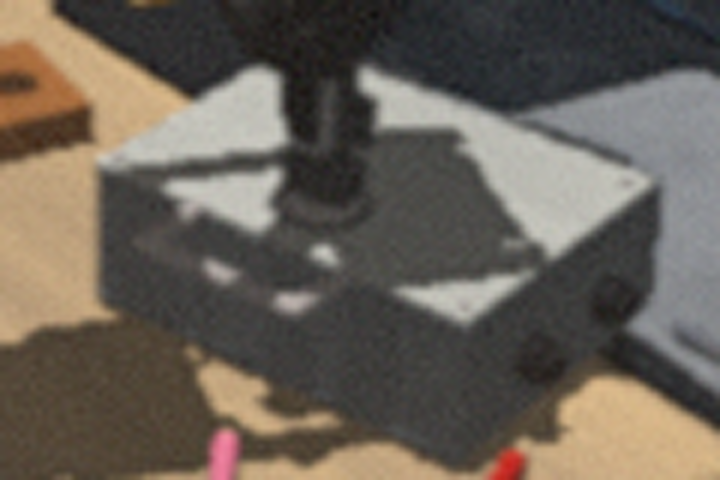

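```bash
python3 -m pendant '[-0.002,0.002,0.0,0,0,-2,0,0,0,0,0,0,0,0]'
python3 -m pendant '[0,0,0.006,0,0,0,0,0,0,0.006,0,0,0,0,0,0,0.01,0,0,0,0,0,0,0.02,0,0,0,0,0,0,0.03,0,0,0,0,0,0,0.03,0,0,0,0,0,0,0,0,0,0,0]'
python3 - <<'E'
from h import *
w=wcam();im=ctrl.camera('wrist'); cv2.imwrite('pics/w6.png',cv2.resize(im[:,:,::-1],(768,576),interpolation=cv2.INTER_CUBIC))
o=ctrl.get_obs();M=rot(o['eef_rot']).as_matrix(); print('jaw',np.degrees(np.arctan2(M[1,2],M[0,2])),o['eef_pos'],o['opening'],o['wrist_force'],o['torque'],o['q'])
im=ctrl.camera('scene');cv2.imwrite('pics/s6.png',cv2.resize(im[170:270,230:350,::-1],None,fx=5.5,fy=5.5,interpolation=cv2.INTER_CUBIC))
E
```

```text
time_s: 7.22
eef_pos: [0.5314, -0.1039, 0.1087]
eef_rot: [0.547, -0.547, 0.448, -0.448]
wrist_force: [-2.3, 1.7, 6.8]
opening: 0.104
time_s: 8.1
eef_pos: [0.5332, -0.1048, 0.2134]
eef_rot: [0.548, -0.546, 0.446, -0.45]
wrist_force: [0.5, -0.2, -0.8]
opening: 0.106
jaw 11.36889189555338 [ 0.53206156 -0.10437362  0.21143071] 0.10603178851638909 [-0.14199668 -0.17417245 -0.9260283 ] [ 0.05560499 -0.03689396 -0.0552806 ] [-4.12686215e-01  1.24721571e-01  1.71233837e+00 -5.33671647e-05
  1.30180076e+00 -6.11094921e-01]
```

View pics/w6.png

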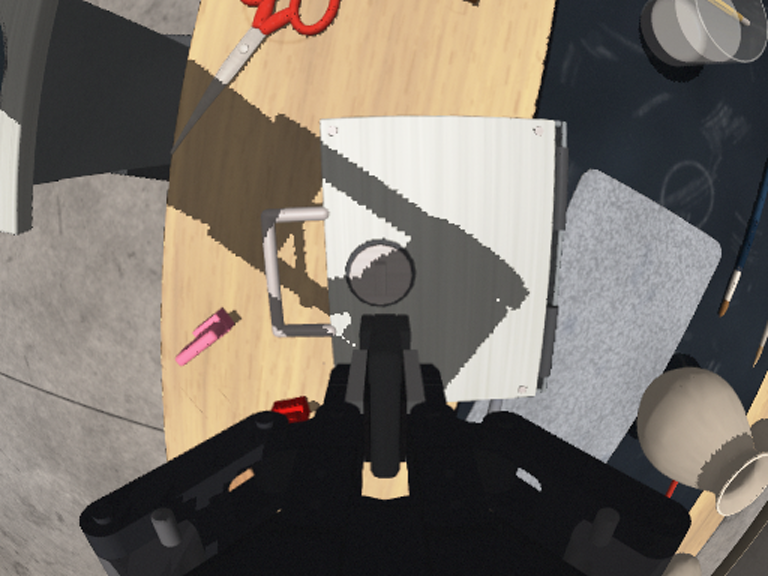

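View pics/s6.png

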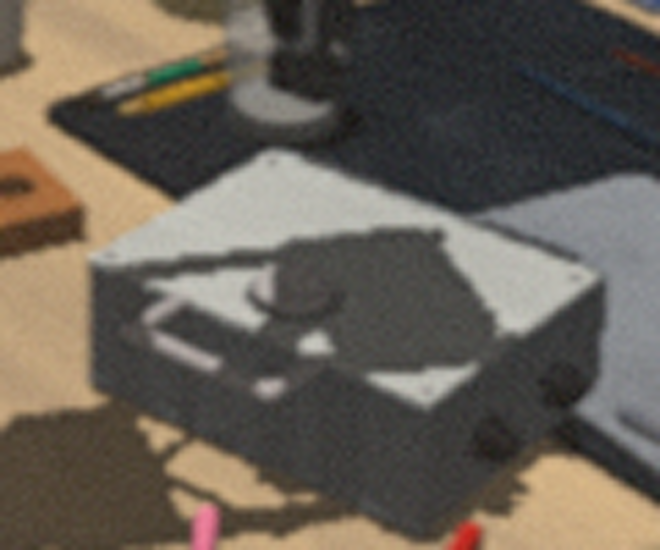

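The key is lifted off and held straight, and the hatch is still shut. I'll check the tongue orientation and the key in the hand.

Run:
```python
import cv2
im=cv2.imread('pics/w6.png')[220:500,320:450]; im=cv2.convertScaleAbs(im,alpha=2.2,beta=20)
cv2.imwrite('pics/w6c.png',cv2.resize(im[:110],None,fx=5,fy=5,interpolation=cv2.INTER_CUBIC))
cv2.imwrite('pics/w6d.png',cv2.resize(im[80:],None,fx=3,fy=3,interpolation=cv2.INTER_CUBIC))
```

```text
(no output)
```

View pics/w6c.png

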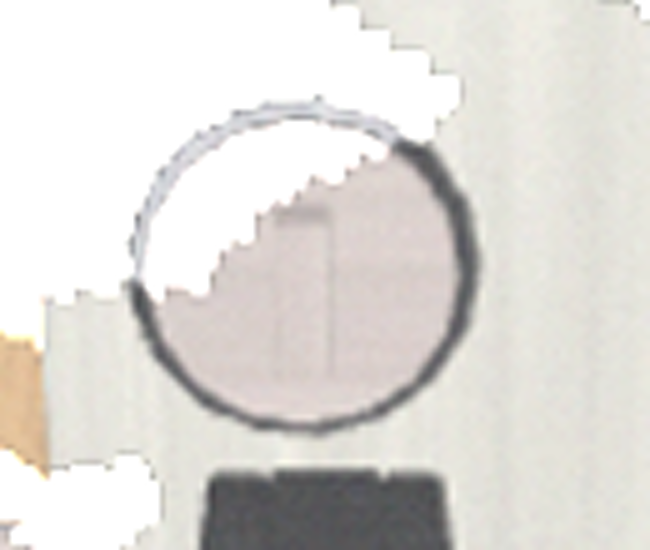

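View pics/w6d.png

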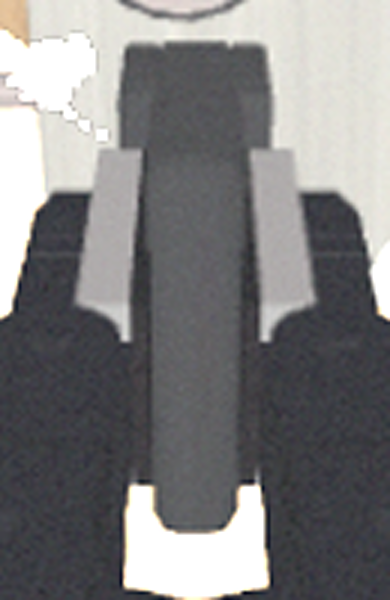

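Run:
```python
from h import *
i=ctrl.camera_info('wrist'); T=np.linalg.inv(np.array(i['tool_from_camera']))
w=dict(f=i['fx'],c=np.array([i['cx'],i['cy']]),R=np.eye(3),o=np.zeros(3))
for d in(0,.002,.004):
    P=np.array([[d+.016,y,z] for y in(.0247,.0067) for z in(-.0095,.0095)]+[[d-.016*0-.024,-.0293,s*.005] for s in(-1,1)]+[[0,0,0]])
    print(d,(wproj(w,P@T[:3,:3].T+T[:3,3])*1.5).round(1).tolist())
```

```text
0 [[362.2, 378.5], [406.9, 378.4], [360.2, 400.8], [409.0, 400.8], [366.8, 347.8], [402.8, 347.8], [384.6, 373.3]]
0.002 [[362.3, 382.5], [406.8, 382.5], [360.3, 405.1], [408.9, 405.0], [367.0, 354.3], [402.7, 354.2], [384.6, 373.3]]
0.004 [[362.4, 386.5], [406.7, 386.5], [360.4, 409.3], [408.8, 409.3], [367.1, 360.6], [402.6, 360.6], [384.6, 373.3]]
```

Run:
```python
from h import *
i=ctrl.camera_info('wrist'); T=np.linalg.inv(np.array(i['tool_from_camera']))
w=dict(f=i['fx'],c=np.array([i['cx'],i['cy']]),R=np.eye(3),o=np.zeros(3))
for d in(-.002,0,.002,.004):
    P=np.array([[d-.016,y,-.0095] for y in(.0247,.0067)]+[[d-.024,-.0053,-.005]]+[[d-.024,-.0293,-.005]]+[[d+.024,-.0293,.005]])
    print(d,(wproj(w,P@T[:3,:3].T+T[:3,3])*1.5).round(1).tolist())
```

```text
-0.002 [[360.5, 303.2], [358.1, 320.0], [369.3, 310.9], [366.7, 341.3], [400.1, 473.2]]
0 [[360.6, 307.9], [358.2, 325.2], [369.4, 316.6], [366.8, 347.8], [400.0, 477.6]]
0.002 [[360.7, 312.6], [358.3, 330.3], [369.5, 322.2], [367.0, 354.3], [399.9, 482.0]]
0.004 [[360.8, 317.3], [358.4, 335.3], [369.6, 327.8], [367.1, 360.6], [399.8, 486.3]]
```

```bash
python3 -m pendant '[-0.002,0.049,0,0,0,-1.8,0,-0.002,0.049,0,0,0,-1.8,0,-0.002,0.049,0,0,0,-1.8,0,-0.002,0.049,0,0,0,-1.8,0,-0.002,0.049,0,0,0,-1.8,0,-0.003,0.049,0,0,0,-1.8,0,-0.003,0.049,0,0,0,-1.8,0,-0.002,0.05,0,0,0,-2,0,0,0,-0.05,0,0,0,0,0,0,-0.05,0,0,0,0,0,0,0,0,0,0,0,0,0,0,0,0,0,0]'
python3 - <<'E'
from h import *
w=wcam();np.save('w7.npy',w,allow_pickle=True);im=ctrl.camera('wrist'); cv2.imwrite('pics/w7.png',cv2.resize(im[:,:,::-1],(768,576),interpolation=cv2.INTER_CUBIC))
o=ctrl.get_obs();M=rot(o['eef_rot']).as_matrix(); print('jaw',np.degrees(np.arctan2(M[1,2],M[0,2])),o['eef_pos'],o['opening'],o['wrist_force'])
print(M.round(3))
E
```

```text
time_s: 9.7
eef_pos: [0.5139, 0.289, 0.1111]
eef_rot: [-0.486, 0.486, -0.514, 0.514]
wrist_force: [0.3, 0.8, -0.4]
opening: 0.105
jaw -3.2488856218282667 [0.51481711 0.2891893  0.11225093] 0.1068913653813697 [ 0.05280031  0.04847599 -0.07107491]
[[-0.057  0.003  0.998]
 [-0.998  0.001 -0.057]
 [-0.001 -1.     0.003]]
```

View pics/w7.png

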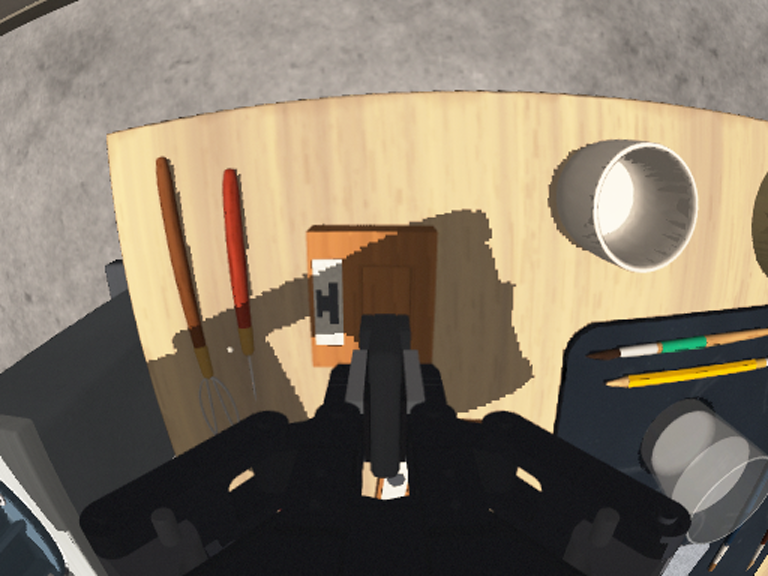

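Run:
```python
import cv2
im=cv2.imread('pics/w7.png')[215:375,295:445]; im=cv2.convertScaleAbs(im,alpha=1.8,beta=15)
cv2.imwrite('pics/w7c.png',cv2.resize(im,None,fx=3.7,fy=3.7,interpolation=cv2.INTER_CUBIC))
```

```text
(no output)
```

View pics/w7c.png

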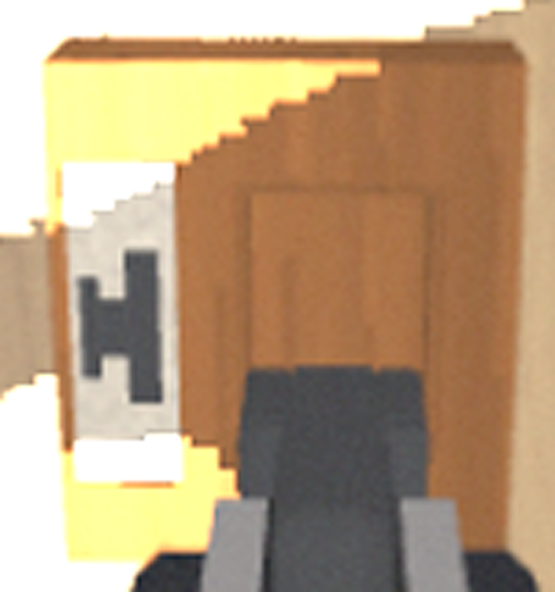

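Run:
```python
from h import *
w=np.load('w7.npy',allow_pickle=True).item()
t=lambda L:(np.array(L)/3.7+[295,215]+.5)/1.5-.5
B=wback(w,t([(523,62),(505,547),(72,560),(46,60)]),.022); print(B.round(4),B.mean(0))
P=wback(w,t([(432,190),(248,188)]),.022); print(P.round(4), P.mean(0), P.mean(0)+.02*np.array([-.056,-.998,0]))
# where would key's foot front-bottom edge be in the image vs now
F=wback(w,t([(248,370),(420,370)]),.1122-.0247); print('foot edge',F.round(4),F.mean(0)+.016*np.array([-.056,-.998,0]))
```

```text
[[0.5433 0.3225 0.022 ]
 [0.5389 0.2459 0.022 ]
 [0.4705 0.2474 0.022 ]
 [0.4753 0.3269 0.022 ]] [0.50696545 0.28567561 0.022     ]
[[0.5295 0.3044 0.022 ]
 [0.5029 0.3062 0.022 ]] [0.51618819 0.30527332 0.022     ] [0.51506819 0.28531332 0.022     ]
foot edge [[0.5057 0.303  0.0875]
 [0.5242 0.3019 0.0875]] [0.5140546  0.28651395 0.0875    ]
```

```bash
python3 -m pendant '[0.0007,-0.0005,-0.03,0,0,0,0,0,0,-0.03,0,0,0,0,0,0,0,0,0,0,0,0,0,-0.006,0,0,0,0,0,0,-0.006,0,0,0,0,0,0,-0.004,0,0,0,0,0,0,0,0,0,0,0]'
python3 - <<'E'
from h import *
w=wcam();np.save('w8.npy',w,allow_pickle=True);im=ctrl.camera('wrist'); cv2.imwrite('pics/w8.png',cv2.resize(im[:,:,::-1],(768,576),interpolation=cv2.INTER_CUBIC))
o=ctrl.get_obs();print(o['eef_pos'],o['opening'],o['wrist_force'])
E
```

```text
time_s: 10.62
eef_pos: [0.514, 0.2884, 0.0342]
eef_rot: [0.486, -0.486, 0.514, -0.514]
wrist_force: [0.3, -0.4, -1.6]
opening: 0.104
[0.51406037 0.28846859 0.03430183] 0.10385474677895765 [-0.33320243 -0.25220525 -0.82011281]
```

View pics/w8.png

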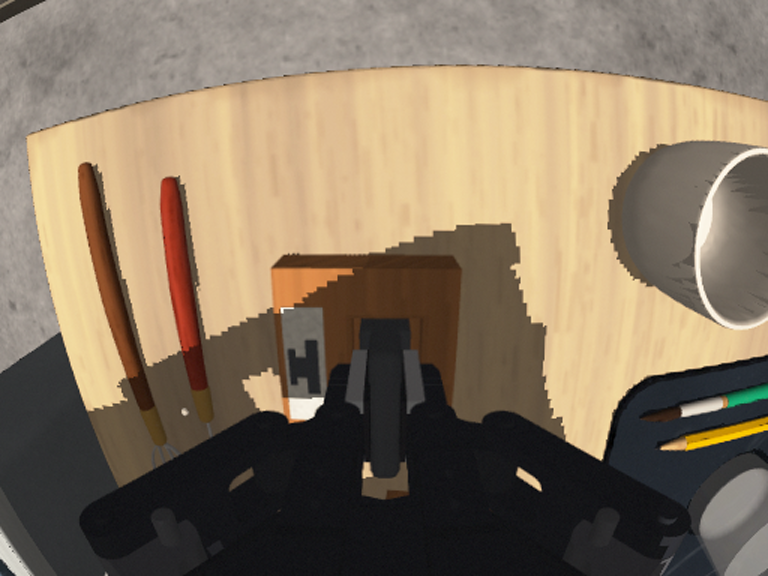

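```bash
python3 -m pendant '[0.0,0,-0.002,0,0,0,0,0,0,0,0,0,0,0,0,0,0,0,0,0,0.02,0,0,0,0,0,0,0.03,0,0,0,0,0,0,0.04,0,0,0,0,0,0,0.05]'
python3 - <<'E'
from h import *
w=wcam();np.save('w9.npy',w,allow_pickle=True);im=ctrl.camera('wrist'); cv2.imwrite('pics/w9.png',cv2.resize(im[:,:,::-1],(768,576),interpolation=cv2.INTER_CUBIC))
o=ctrl.get_obs();print(o['eef_pos'],o['opening'],o['wrist_force'])
E
```

```text
time_s: 11.42
eef_pos: [0.5141, 0.2884, 0.0322]
eef_rot: [0.486, -0.486, 0.514, -0.514]
wrist_force: [-1.4, 1.0, 0.6]
opening: 0.583
[0.51406292 0.28843758 0.03222709] 0.582838309990584 [-0.81233567 -0.32407006  0.18685251]
```

View pics/w9.png

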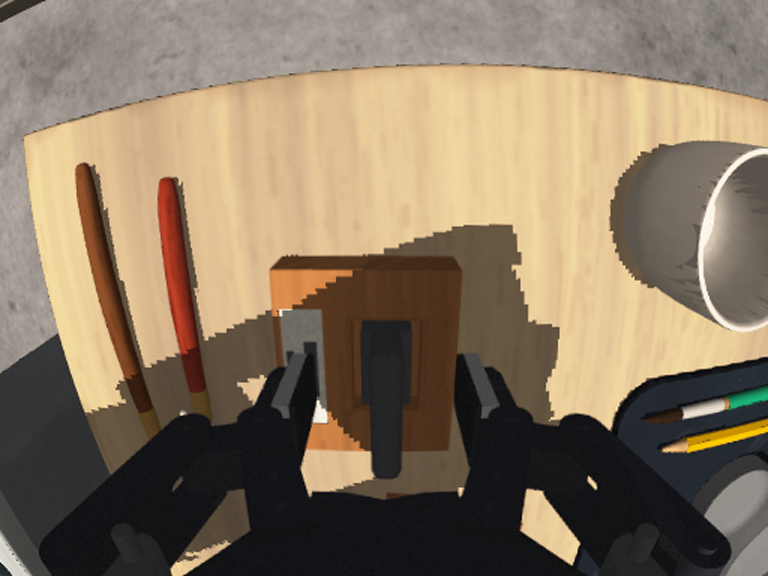

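```bash
python3 -m pendant '[0,0,0.03,0,0,0,0.06,0,0,0.05,0,0,0,0.06,0,0,0.05,0,0,0,0.06,0,0,0.02,0,0,0,0.03,0,0,0,0,0,0,0.03]'
python3 - <<'E'
from h import *
w=wcam();np.save('w10.npy',w,allow_pickle=True);im=ctrl.camera('wrist'); cv2.imwrite('pics/w10.png',cv2.resize(im[:,:,::-1],(768,576),interpolation=cv2.INTER_CUBIC))
o=ctrl.get_obs();print(o['eef_pos'],o['opening'],o['wrist_force'])
print(wproj(w,[[.515,.286,.008],[.515,.286,.062]])*1.5)
E
```

```text
time_s: 12.1
eef_pos: [0.5154, 0.2889, 0.1844]
eef_rot: [-0.487, 0.484, -0.513, 0.515]
wrist_force: [0.7, -0.3, -0.4]
opening: 0.355
[0.51428165 0.28850959 0.18246228] 0.3504385873131896 [-0.81440206  0.92095634 -1.22566514]
[[382.8697794  261.36671218]
 [383.06171742 282.57492339]]
```

View pics/w10.png

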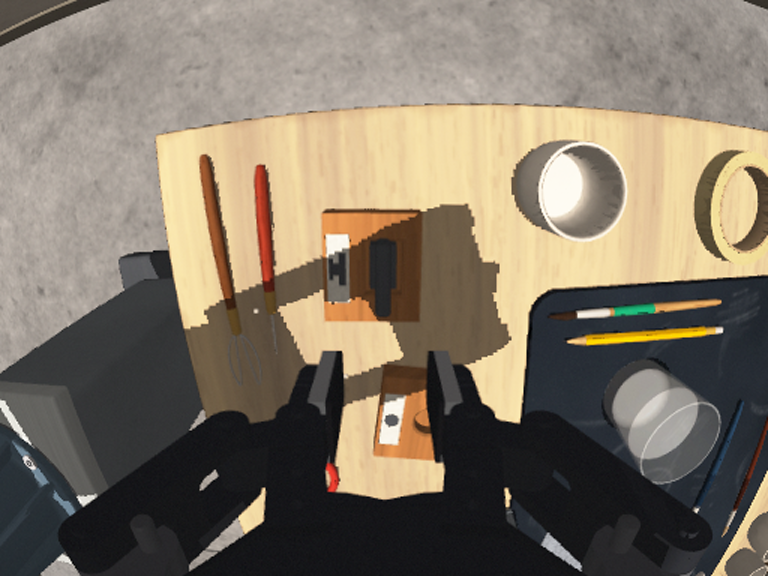

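The key stands upright in the oblong pocket at (383,265), and the cup and jar are untouched. Now to the pull bar.

```bash
python3 -m pendant '[-0.006,-0.051,0,0,0,2,0.03,-0.006,-0.051,0,0,0,2,0.03,-0.006,-0.051,0,0,0,2,0.03,-0.006,-0.051,0,0,0,2,0.03,-0.006,-0.051,0,0,0,2,0.03,-0.007,-0.052,0,0,0,2,0.03,-0.007,-0.052,0,0,0,2,0.03,-0.007,-0.052,0,0,0,1.7,0.03,0,0,0,0,0,0,0.03,0,0,0,0,0,0,0.03]'
python3 - <<'E'
from h import *
w=wcam();np.save('w11.npy',w,allow_pickle=True);im=ctrl.camera('wrist'); cv2.imwrite('pics/w11.png',cv2.resize(im[:,:,::-1],(768,576),interpolation=cv2.INTER_CUBIC))
o=ctrl.get_obs();M=rot(o['eef_rot']).as_matrix(); print('jaw',np.degrees(np.arctan2(M[1,2],M[0,2])),o['eef_pos'],o['opening'],o['wrist_force'])
u=np.array([-np.sin(.219),np.cos(.219),0]);c=np.array([.4632,-.1227,.076])
print(wproj(w,[c-.04*u,c,c+.04*u])*1.5)
E
```

```text
time_s: 13.4
eef_pos: [0.4622, -0.1219, 0.1807]
eef_rot: [-0.551, 0.551, -0.444, 0.442]
wrist_force: [0.1, -0.2, -0.5]
opening: 0.347
jaw 12.480343113689173 [ 0.46246254 -0.1214293   0.18104139] 0.3497487245843659 [-0.72155432 -1.02318021 -0.34538269]
[[386.15099047 350.71918278]
 [386.03968359 288.24836658]
 [385.89397316 219.77392819]]
```

View pics/w11.png

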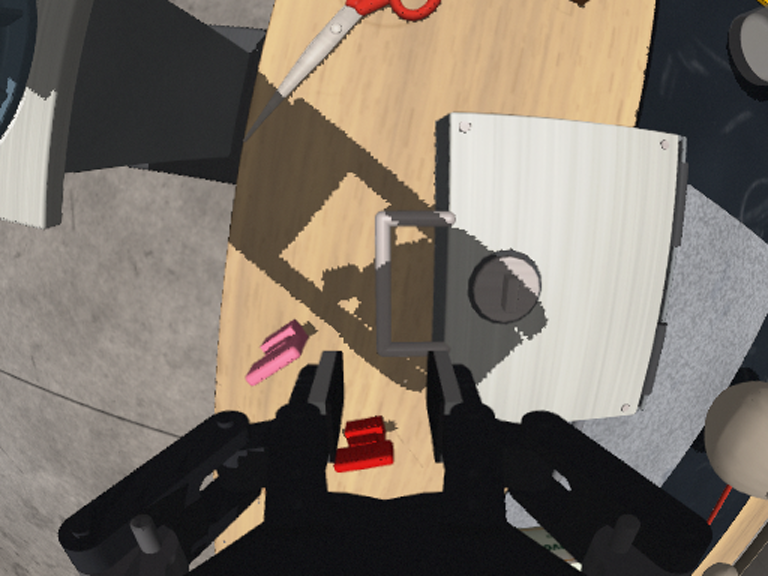

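```bash
python3 -m pendant '[0,-0.001,-0.04,0,0,0,0.03,0,0,-0.04,0,0,0,0.03,0,0,-0.025,0,0,0,0.03,0,0,-0.016,0,0,0,0.03,0,0,0,0,0,0,0.03]'
python3 - <<'E'
from h import *
w=wcam();im=ctrl.camera('wrist'); cv2.imwrite('pics/w12.png',cv2.resize(im[:,:,::-1],(768,576),interpolation=cv2.INTER_CUBIC))
o=ctrl.get_obs(); print(o['eef_pos'],o['opening'],o['wrist_force'])
E
```

```text
time_s: 14.08
eef_pos: [0.4625, -0.1223, 0.0603]
eef_rot: [-0.552, 0.552, -0.443, 0.441]
wrist_force: [0.3, 1.1, -0.4]
opening: 0.353
[ 0.4632472  -0.12289105  0.0613158 ] 0.3509321664157809 [ 0.09393517 -0.59472065  0.92947714]
```

View pics/w12.png

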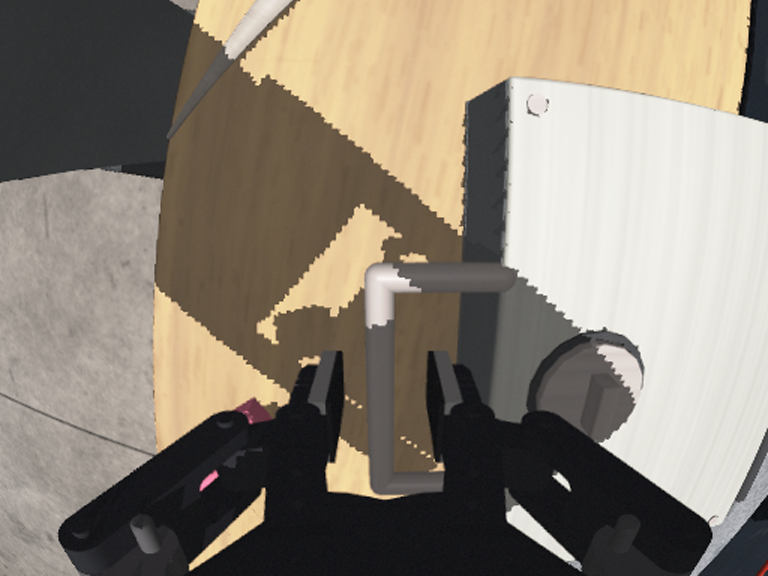

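```bash
python3 -m pendant '[0,0,0,0,0,0,0.015,0,0,0,0,0,0,0,0,0,0,0,0,0,0,0,0,0,0,0,0,0]'
python3 - <<'E'
import numpy as np
a=np.arange(0,1.51,.125)+.0107; X=-.187*np.cos(a);Z=.187*np.sin(a)
for dx,dz in zip(np.diff(X),np.diff(Z)): print(round(dx*.976,4),round(dx*.217,4),round(dz,4))
from h import *
o=ctrl.get_obs(); print(o['eef_pos'],o['opening'],o['wrist_force'])
E
```

```text
time_s: 14.62
eef_pos: [0.4614, -0.1243, 0.0623]
eef_rot: [-0.55, 0.553, -0.443, 0.442]
wrist_force: [-11.6, -2.5, 9.9]
opening: 0.076
0.0017 0.0004 0.0233
0.0045 0.001 0.0229
0.0072 0.0016 0.0222
0.0099 0.0022 0.0211
0.0124 0.0027 0.0196
0.0147 0.0033 0.0179
0.0167 0.0037 0.0159
0.0185 0.0041 0.0136
0.02 0.0045 0.0111
0.0212 0.0047 0.0085
0.0221 0.0049 0.0057
0.0226 0.005 0.0029
[ 0.46144284 -0.12430331  0.06233519] 0.07613596650300178 [-11.60359035  -2.49389435   9.86500828]
```

```bash
python3 -m pendant '[-0.0018,-0.0005,0,0,0,0,0,0.0017,0.0004,0.0233,0,0,0,0,0.0045,0.001,0.0229,0,0,0,0,0.0072,0.0016,0.0222,0,0,0,0,0,0,0,0,0,0,0]'
python3 - <<'E'
from h import *
w=wcam();im=ctrl.camera('wrist'); cv2.imwrite('pics/w13.png',cv2.resize(im[:,:,::-1],(768,576),interpolation=cv2.INTER_CUBIC))
o=ctrl.get_obs(); print(o['eef_pos'],o['opening'],o['wrist_force'])
E
```

```text
time_s: 15.25
eef_pos: [0.4746, -0.1215, 0.1317]
eef_rot: [-0.551, 0.552, -0.442, 0.443]
wrist_force: [-7.1, -2.4, 4.4]
opening: 0.073
[ 0.47431338 -0.12156556  0.13108383] 0.07424556383189482 [-6.1835046  -1.55630055  4.15103368]
```

View pics/w13.png

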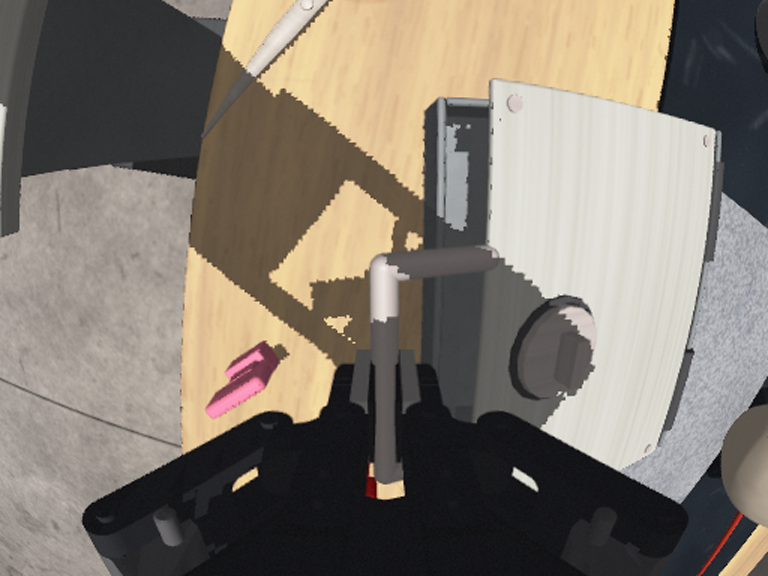

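The hatch is rising with the bar held. I'll continue along the arc.

```bash
python3 -m pendant '[0.0099,0.0022,0.0211,0,0,0,0,0.0124,0.0027,0.0196,0,0,0,0,0.0147,0.0033,0.0179,0,0,0,0,0.0167,0.0037,0.0159,0,0,0,0,0,0,0,0,0,0,0]'
python3 -m pendant '[0.0185,0.0041,0.0136,0,0,0,0,0.02,0.0045,0.0111,0,0,0,0,0.0212,0.0047,0.0085,0,0,0,0,0.0221,0.0049,0.0057,0,0,0,0,0.0226,0.005,0.0029,0,0,0,0,0,0,0,0,0,0,0,0,0,0,0,0,0,0]'
python3 - <<'E'
from h import *
w=wcam();im=ctrl.camera('wrist'); cv2.imwrite('pics/w14.png',cv2.resize(im[:,:,::-1],(768,576),interpolation=cv2.INTER_CUBIC))
o=ctrl.get_obs(); print(o['eef_pos'],o['opening'],o['wrist_force'])
im=ctrl.camera('scene');cv2.imwrite('pics/s14.png',cv2.resize(im[120:300,160:400,::-1],None,fx=3.2,fy=3.2,interpolation=cv2.INTER_CUBIC))
E
```

```text
time_s: 15.92
eef_pos: [0.5275, -0.1095, 0.2078]
eef_rot: [-0.55, 0.553, -0.443, 0.442]
wrist_force: [-17.8, 1.0, 22.0]
opening: 0.078
time_s: 16.8
eef_pos: [0.6346, -0.0853, 0.2491]
eef_rot: [0.553, -0.55, 0.441, -0.444]
wrist_force: [0.2, 3.4, 9.4]
opening: 0.073
[ 0.63450719 -0.08530833  0.24913065] 0.07468741560605269 [-1.21852739  3.50591417  7.80418948]
```

View pics/w14.png

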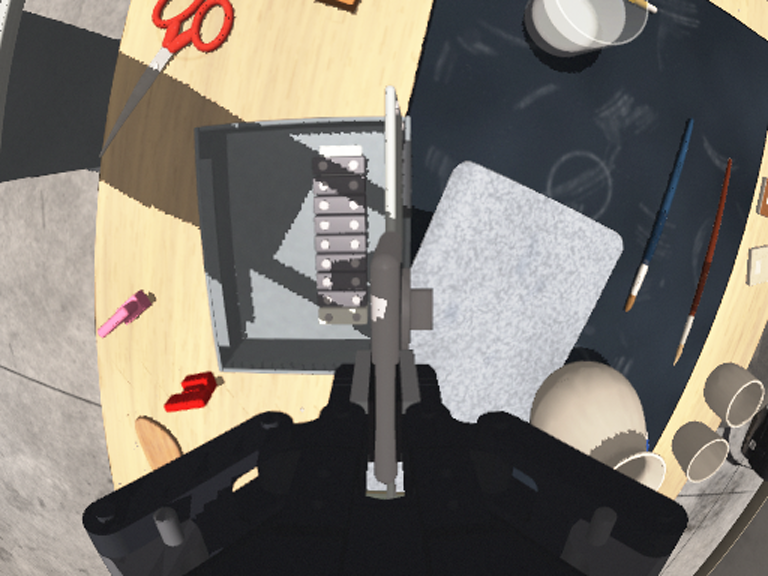

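View pics/s14.png

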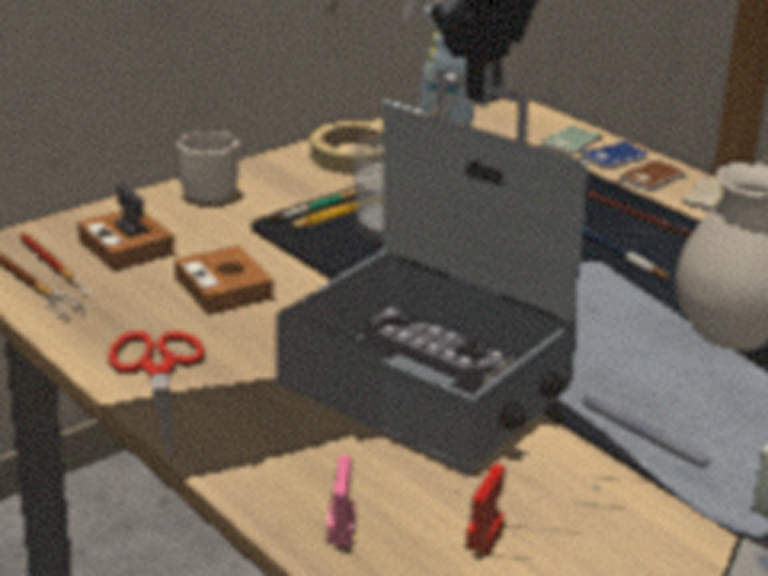

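```bash
python3 -m pendant '[0,0,0,0,0,0,0.02,0,0,0,0,0,0,0.03,0,0,0,0,0,0,0.03,0,0,0.02,0,0,0,0.03,0,0,0.04,0,0,0,0.03,-0.01,0,0.04,0,0,0,0.03,-0.04,0,0.02,0,0,0,0.03,0,0,0,0,0,0,0.03,0,0,0,0,0,0,0.03]'
python3 - <<'E'
from h import *
im=ctrl.camera('wrist'); cv2.imwrite('pics/w15.png',cv2.resize(im[:,:,::-1],(768,576),interpolation=cv2.INTER_CUBIC))
o=ctrl.get_obs(); print(o['eef_pos'],o['opening'],o['wrist_force'])
im=ctrl.camera('scene');cv2.imwrite('pics/s15.png',cv2.resize(im[120:300,160:400,::-1],None,fx=3.2,fy=3.2,interpolation=cv2.INTER_CUBIC))
for th in(1.3,1.4,1.5,1.57):
    x=.07-.187*np.cos(th+.0107); z=.074+.187*np.sin(th+.0107); c,s=np.cos(.2185),np.sin(.2185)
    P=[[.5773+c*x-s*y,-.0966+s*x+c*y,z] for y in(-.04,.04)]
    print(th,((proj('scene',P)-[160,120])*3.2).round(0).tolist())
E
```

```text
time_s: 18.02
eef_pos: [0.5831, -0.0861, 0.3667]
eef_rot: [0.551, -0.551, 0.442, -0.443]
wrist_force: [0.7, 0.2, 0.2]
opening: 0.351
[ 0.58307337 -0.08598155  0.3658218 ] 0.3545324997124162 [ 1.182565   -0.35738128  0.28296608]
1.3 [[496.0, 118.0], [413.0, 93.0]]
1.4 [[510.0, 107.0], [427.0, 83.0]]
1.5 [[523.0, 98.0], [440.0, 74.0]]
1.57 [[532.0, 93.0], [449.0, 70.0]]
```

View pics/s15.png

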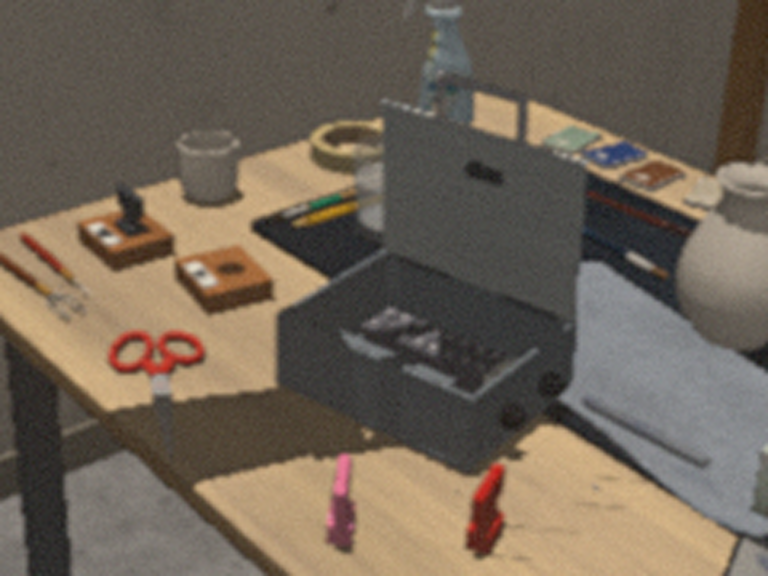

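View pics/w15.png

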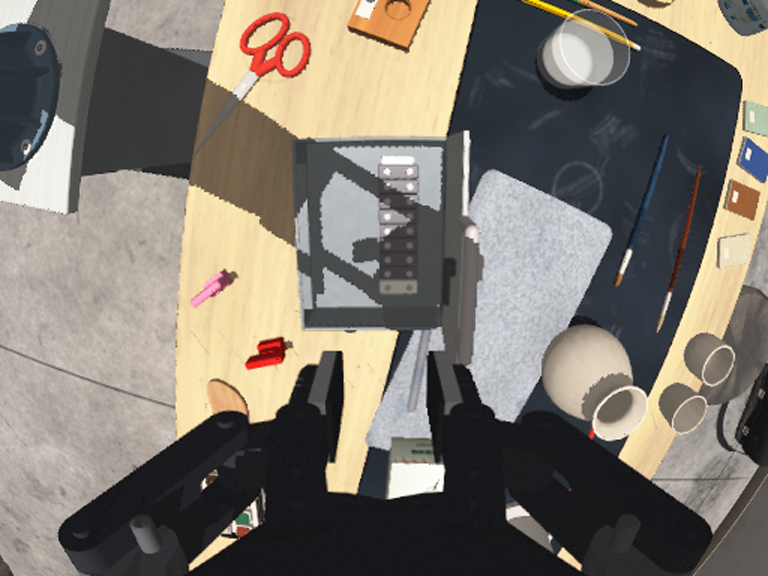

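The bar's right end in the crop at (523,95) matches 1.5 rad. The cam lies along the hinge (open), the key stands in the oblong pocket at (130,212), and the arm is clear of everything. Handing in.

```bash
python3 -c "
from bench import ctrl
print(ctrl.hand_in())"
```

```text
the job is handed in; nothing more can be done
None
```

The job is done and handed in at about 18 s of robot time; `hand_in` gives no verdict, so success is judged only from my own checks.

- **Latch:** I turned it a quarter turn anticlockwise with the steel key. Afterwards the wrist camera showed the tongue lying across the box, and the cam lay along the hinge.
- **Key:** I lifted it off and set it in the oblong pocket. It stood upright there with clearance around the foot, in view from both the wrist and scene cameras.
- **Hatch:** I swung it up by the pull bar and let go. It stood by itself at about 1.5 rad, matched by projecting the bar into the scene picture.
- **Bystanders:** the jar and cup looked unmoved in the pictures; I did not re-measure their positions. The wrist force was near zero at the end.

**Readings that were slightly off:**
- The key sat about 2 mm off-centre in the hand while turning. This gave a side force of about 12 N, so I shifted the hand to relieve it before lifting the key off.
- The finger opening on the pull bar read about 6.5 mm for a 9 mm bar, but the grip held through the whole swing.
- The top and scene cameras put the holder up to 4–5 mm away from the wrist view. I used the wrist values, and the foot went into the pocket without contact force.

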